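# Close the lever arch file and clamp its leaves

### The job

Get the open lever arch file of stamp leaves ready to carry: push its raised steel lever over with a fingertip until it snaps down flat and the arches have closed onto the posts, then press the holding-down bar all the way down the posts onto the leaves. Only push, do not grasp or lift anything; leave the file and the things around it where they are.

Things in the scene. Friction and masses are not known exactly. Their poses are not given: they have to be found in the camera images.
- file: A4 lever arch file lying open on the table like a book, loose, about 2.6 kg. Origin on the table under the middle of its steel mechanism (plate 160 x 64 mm, top at z 5); x along the spine, y towards the front cover, z up. Boards 318 mm long, 3 mm thick: back board y -250 to 37 mm, spine y 40 to 118, front cover y 121 to 406.
- lever (a joint): Angle of the steel lever with over-centre spring: 0 = raised (the start, 100 degrees up from the file's +y, leaning slightly over the leaves), 1.78 = down, flat, pointing to the file's +y over the spine. Turns about the file's x, the tip going over to +y and down. Dead centre at 0.87: before it the lever springs back, past it it snaps down by itself. About 6 N at the tip at first, then less.
- lever_tip (a point): Centre of the rolled tip of the lever (22 mm wide along the file's x, 11 mm thick), 75 mm from the pivot. Raised, it is 98 mm above the table; down, 23 mm.
- lever_pivot (a point): The lever's pivot, at x 0, y -4, z 24 mm in the file's frame. The lever is a 15 mm wide, 4 mm thick strip from here to the tip; the face to push is the one towards the leaves when raised, the upper one when down. Its bracket reaches x -13 to 13, y -15 to 11, z 31.
- arches (a joint): Angle of the two steel wire arches (at x -40 and 40 mm in the file's frame, hinged along y 22, z 10), linked to the lever: 0 = open, leaning over the spine; 0.95 = closed, bow ends on the posts. They swing towards the posts as the lever goes down, never higher than 90 mm; closed, their tops stand 78 mm above the table.
- bar (a joint): Height in metres of the holding-down bar above the leaves: 0 = lying on the leaves, up to 0.026. It slides straight up and down on the posts with about 2.5 N of friction and stays where it is left; it starts 10 to 22 mm up.
- bar_mid (a point): Middle of the upper face of the holding-down bar: a steel strip 152 mm long along the file's x, 20 mm wide, 4 mm thick, threaded on the two posts, free to be pressed in the middle between the posts (and between the closed arches). 34 mm above the table when down on the leaves.
- loupe_center (a point): Bystander: centre of a small black stand loupe, 38 mm across, 36 mm tall, loose on the leaves.
- handstamp_center (a point): Bystander: middle of a wooden hand stamp, foot 30 x 50 mm, 62 mm tall, loose on the front cover.
- punch_center (a point): Bystander: middle of an office hole punch, 110 x 100 mm, 60 mm tall, loose on the table to the right of the file.
- leaves_top (a point): Centre of the upper face of the stack of leaves threaded on the posts, 30 mm above the table: 297 mm along the file's x, 210 mm along its y (y -226 to -16). The two upright posts, 7 mm thick, stand at x -40 and 40, y -28 in the file's frame, up to z 64.

How it is judged:
By the outcome, as a careful person would: the job done as asked, in the order asked, and still so for the second after the job is handed in, with the robot touching nothing.
It also fails if it takes over 42 s, if anything falls off the work surface, if the arm or the gripper's body presses on something with over 40 N, if the wrist force passes 120 N, or if a joint passes its speed limit or range.

### The arm

A 7-joint arm with a two-finger parallel gripper is mounted at the origin on the work surface. World frame = base frame: x ahead of the robot, y to its left, z up, the work surface at z = 0. Lengths are in m, angles in rad, forces in N, time in s.
With the tool pointing down it reaches from about 0.4 to 0.875 m from the base axis. Payload 19.3 kg.
Tool frame: the origin (TCP) lies midway between the tips of the shut fingers; the grasp point (between the pads) lies 19 mm behind it; z points along the fingers, y is the line along which they close (so a half turn about z gives the same grasp; the last joint's range is limited). The gripper opens to 85 mm and grips with 20 to 120 N. Pads are 22 mm wide; open, the fingers measure 114 mm over their backs; the gripper's body (76 mm by 85 mm) begins 54 mm behind the grasp point. The pads swing forward as they close: fully open they stand 13 mm farther back than shut.
Start: joints at [1.234, 0.521, -0.036, 1.599, 0.021, 1.021, -0.113], TCP at [0.165, -0.603, 0.194] pointing down, gripper open.
Joint ranges: [-2.91, 2.91], [-0.3, 2.13], [-1.5, 1.42], [0.17, 2.43], [-1.26, 4.41], [0.16, 1.93], [-2.52, 2.52]. Speed limits (rad/s): [1.89, 1.89, 2.39, 2.39, 3.01, 3.01, 3.01].

### API

Orientations are given as [roll, pitch, yaw] about the fixed x, y, z axes, in that order (R = Rz(yaw) Ry(pitch) Rx(roll)).
In Python, from workcell import bot gives the robot as it stands.
- The arm moves only by the tool move_arm, never from a script. Its argument "moves" is a list that holds one entry, the list of rows, each a list of 7 numbers: the opening, from 0 (shut) to 1 (fully open), then the shift along the tool's x, y, z in units of 1000 mm (1.0 is 1000 mm), then the turn, a rotation vector about the tool's x, y, z in units of 2 pi rad (1.0 is 2 pi rad). A call has 1 to 5 rows; each row is the pose to reach, as a shift and turn from the pose commanded when the call began, along the tool's axes at that moment, turning the shorter way round; what a row does not reach only later rows make up. A row lasts 1/10 s, in which the tool goes at most 50 mm and 8.59 degrees, less where a joint would pass 70% of its speed; a pose out of reach is approached as far as the arm can. A call with a number of a shift or a turn outside -1 to 1 is refused whole. A call with a gripper value outside its range is refused whole. The fingers move at their own pace and stop on an object; "force" is the grip in N (left out, the last holds). Time passes only in rows, so rows that repeat a pose let the fingers close. It gives the time, the measured TCP pose, the force, the opening and the grip force at its end, in the units of the state.
- bot.observe(): the state, without advancing time (a new reading comes with each control period).
- bot.grab_frame(name): name is "scene" or "top" or "wrist"; returns the picture (400x640x3 uint8, red, green, blue); there is no depth.
- bot.camera_params(name): a dict with "vertical_fov" (degrees; the focal length in pixels is half the picture's height over the tangent of half this angle, whatever the lens; pixels are square), "cx", "cy" (the principal point, pixels), "R" (3x3) and "t" (3): a world point X has camera coordinates R X + t. Camera axes: x right, y down, z forward; pixel columns grow to the right and rows downward; lengths in m; the calibration is good to about 2 mm. A picture is of the moment at which its call begins: read the wrist's pose just before it. camera_params takes no time and is no camera call; for the wrist camera it gives the pose at the moment of the call.
- bot.job_done(): hands the job in; it is judged then, once.
The state is a dict: "clock": time; "qpos": joint angles; "qd": joint speeds; "joint_efforts": joint torques, N m; "position": TCP position; "tool_rot": TCP orientation; "force": force on the tool from outside, world axes, zero at the start; "moment": the same for the moment, N m; "grip_width": finger opening in m; "finger_force": force on a finger pad.
Only numpy, scipy, OpenCV 4.12 (cv2) and the standard library are available. Lean on these libraries where they do the work, as an engineer would, in place of code of your own. Each camera call takes 0.05 s, during which the arm holds its last target. There are 200 camera calls.

## Working session

There is one attempt and no reset: what is moved stays moved. The work goes in short steps, Python scripts to look and compute and a tool call to move; the robot and the scene stay as the last step left them, time stands still between calls to the robot, and variables do not carry over. Pictures are saved under pics/ and viewed, at most 10 in all, crops included, and the job is handed in when it is done.

Besides the shell and the picture viewer there is one more tool, called after "Call:" by a JSON object that holds its "op" and its "data", one argument or row to a line. move_arm: Moves the arm, as the interface text tells. Shifts and turns lie within -1 to 1; 1 stands for 1000 mm of shift or 2 pi rad of turn. Its arguments: {"type":"object","properties":{"moves":{"type":"array"},"force":{"type":"number"}},"required":["moves"]}

```bash
ls; mkdir -p pics; python3 - <<'E'
from workcell import bot
import cv2
s=bot.observe(); print({k:s[k] for k in("clock","position","tool_rot","force","grip_width")})
for n in("scene","top"):
    im=bot.grab_frame(n); cv2.imwrite(f"pics/{n}0.png",im[:,:,::-1]); p=bot.camera_params(n); print(n,p)
E
```

```text
pics
{'clock': 0.0, 'position': array([ 0.16459475, -0.60254789,  0.19313151]), 'tool_rot': array([-3.14047015e+00,  1.26944355e-04,  2.66760154e-01]), 'force': array([ 0.41814016,  0.54523806, -0.05454243]), 'grip_width': 0.08550428506501481}
scene {'vertical_fov': 52.07469735334258, 'cx': 322.90402014225157, 'cy': 197.19506675397656, 'R': array([[-7.63905008e-03,  9.99939822e-01,  7.87379580e-03],
       [ 7.17543758e-01,  1.09655374e-02, -6.96427105e-01],
       [-6.96471536e-01,  3.29751493e-04, -7.17584344e-01]]), 't': array([ 0.10003594, -0.341961  ,  1.53064355])}
top {'vertical_fov': 42.65866967771475, 'cx': 317.25629998106723, 'cy': 193.88870178984845, 'R': array([[-0.01072137, -0.9998308 , -0.0149472 ],
       [-0.9873065 ,  0.01295357, -0.15829746],
       [ 0.1584643 ,  0.01306031, -0.98727833]]), 't': array([-0.06286416,  0.56614827,  1.59738836])}
```

View pics/scene0.png

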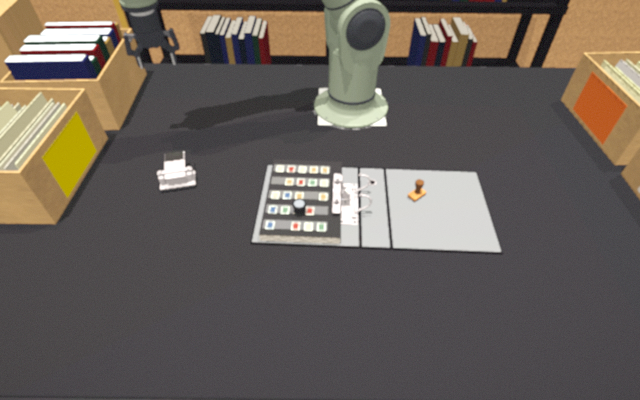

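View pics/top0.png

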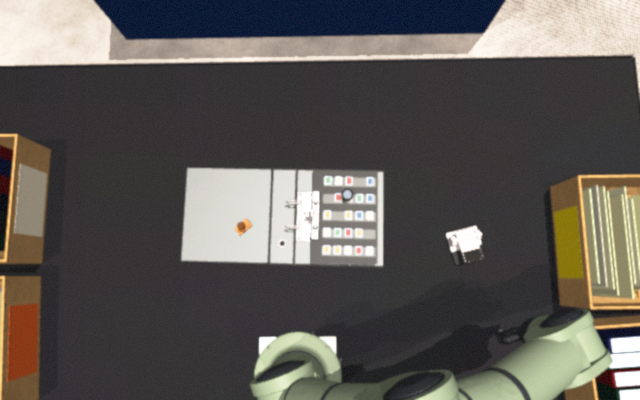

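The scene shows the file lying with its cover towards world +y and its leaves towards -y. The top view puts the boards at about columns 181-384, rows 167-265, with the mechanism near (307,215). Next I'll fit the boards.

```bash
cat > h.py <<'E'
import numpy as np, cv2
from workcell import bot
def ray(p,u,v):
    f=200/np.tan(np.radians(p["vertical_fov"])/2)
    R=np.array(p["R"]);t=np.array(p["t"])
    return -R.T@t, R.T@np.array([(u-p["cx"])/f,(v-p["cy"])/f,1])
def onz(p,u,v,z):
    c,d=ray(p,u,v); return c+d*(z-c[2])/d[2]
def proj(p,X):
    f=200/np.tan(np.radians(p["vertical_fov"])/2)
    c=np.array(p["R"])@X+p["t"]; return np.array([f*c[0]/c[2]+p["cx"],f*c[1]/c[2]+p["cy"]])
E
python3 - <<'E'
from h import *
for n,box in(("top",(270,155,400,275)),("scene",(240,150,510,260))):
    im=cv2.imread(f"pics/{n}0.png"); p=bot.camera_params(n)
    hsv=cv2.cvtColor(im,cv2.COLOR_BGR2HSV)
    m=((hsv[...,2]>110)&(hsv[...,1]<60)).astype(np.uint8)*255
    cs,_=cv2.findContours(m,cv2.RETR_EXTERNAL,cv2.CHAIN_APPROX_NONE)
    for c in cs:
        x,y,w,h=cv2.boundingRect(c)
        if cv2.contourArea(c)>800 and 130<y<260 and 150<x<500:
            P=np.array([onz(p,u+.0,v+.0,.003)[:2] for u,v in c[:,0]],np.float32)
            (cx,cy),wh,a=cv2.minAreaRect(P); print(n,(x,y,w,h),np.round([cx,cy],4),np.round(wh,3),round(a,2))
a=cv2.imread("pics/top0.png")[160:272,270:392]; b=cv2.imread("pics/scene0.png")[155:255,320:400]
cv2.imwrite("pics/c0.png",np.hstack([cv2.resize(a,(436,400),interpolation=2),cv2.resize(b,(320,400),interpolation=2)]))
E
```

```text
top (181, 168, 203, 99) [0.5022 0.0441] [0.655 0.313] 87.95
scene (385, 168, 117, 85) [0.5112 0.2332] [0.285 0.313] 87.92
scene (251, 163, 140, 85) [ 0.4964 -0.0967] [0.367 0.319] 87.83
scene (156, 150, 41, 41) [ 0.3694 -0.556 ] [0.178 0.114] 21.82
```

View pics/c0.png

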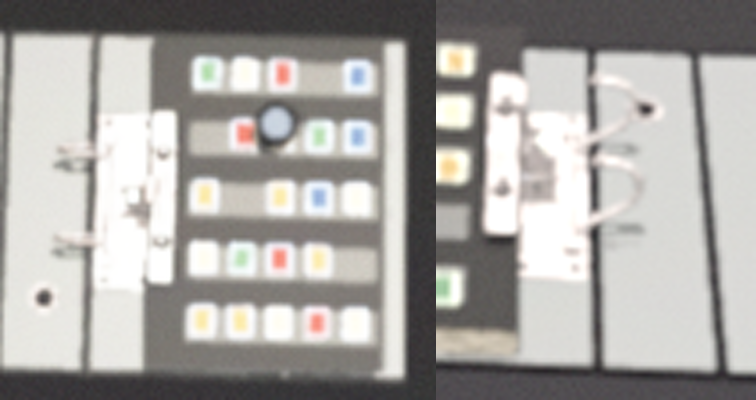

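The close-up matches a file pose of about (0.500, -0.032) with yaw -2 deg. The bar is at crop (163,200) and the bracket and lever at about (135,205). I'll shut the gripper, align the yaw and travel above the leaves.

Call:
{"op": "move_arm", "data": {
  "moves": [
    [[0,0.454,-0.397,0,0,0,0.048],[0,0.454,-0.397,0,0,0,0.048],[0,0.454,-0.397,0,0,0,0.048],[0,0.454,-0.397,0,0,0,0.048],[0,0.454,-0.397,0,0,0,0.048]]
  ]
}}

```text
clock: 0.6
position: [0.3032, -0.3932, 0.1936]
tool_rot: [-3.142, 0.0, -0.035]
force: [0.5, -1.7, -0.2]
grip_width: 0.0123
finger_force: 0.0
```

Call:
{"op": "move_arm", "data": {
  "moves": [
    [[0,0.185,-0.29,0,0,0,0],[0,0.185,-0.29,0,0,0,0],[0,0.185,-0.29,0,0,0,0],[0,0.185,-0.29,0,0,0,0],[0,0.185,-0.29,0,0,0,0]]
  ]
}}

```text
clock: 1.1
position: [0.445, -0.1873, 0.1937]
tool_rot: [3.142, -0.0, -0.035]
force: [1.8, -1.5, -0.7]
grip_width: -0.0002
finger_force: 0.0
```

Call:
{"op": "move_arm", "data": {
  "moves": [
    [[0,0.049,-0.078,0,0,0,0],[0,0.054,-0.085,0,0,0,0],[0,0.054,-0.085,0,0,0,0],[0,0.054,-0.085,0,0,0,0]]
  ]
}}

```text
clock: 1.5
position: [0.5013, -0.105, 0.1933]
tool_rot: [-3.141, 0.001, -0.033]
force: [-0.2, 0.0, -0.1]
grip_width: 0.0
finger_force: 0.0
```

```bash
python3 - <<'E'
from h import *
s=bot.observe(); print(s["clock"],s["position"],s["tool_rot"],s["force"])
p=bot.camera_params("wrist"); im=bot.grab_frame("wrist"); cv2.imwrite("pics/w1.png",im[:,:,::-1])
o=np.array([.5005,-.032,0]);a=-.036;R=np.array([[np.cos(a),-np.sin(a),0],[np.sin(a),np.cos(a),0],[0,0,1]])
for n,X in dict(tip=(0,-17,98),piv=(0,-4,24),p1=(-40,-28,64),p2=(40,-28,64),pl1=(-80,32,5),pl2=(80,32,5)).items():
    print(n,np.round(proj(p,o+R@np.array(X)/1000)))
print(p)
E
```

```text
1.5 [ 0.50134259 -0.10501145  0.19328625] [-3.14137965e+00  8.38363343e-04 -3.25004909e-02] [-0.17679558  0.04619603 -0.06350193]
tip [258. 189.]
piv [259. 169.]
p1 [277. 216.]
p2 [274. 138.]
pl1 [236. 228.]
pl2 [224.  93.]
{'vertical_fov': 63.535337242172105, 'cx': 320.1817519568506, 'cy': 197.74263668884672, 'R': array([[-3.31865146e-02, -9.99449122e-01, -3.28161110e-04],
       [-9.44278119e-01,  3.12469869e-02,  3.27662112e-01],
       [-3.27471356e-01,  1.11838388e-02, -9.44794916e-01]]), 't': array([-0.08753862,  0.43387427,  0.54521377])}
```

View pics/w1.png

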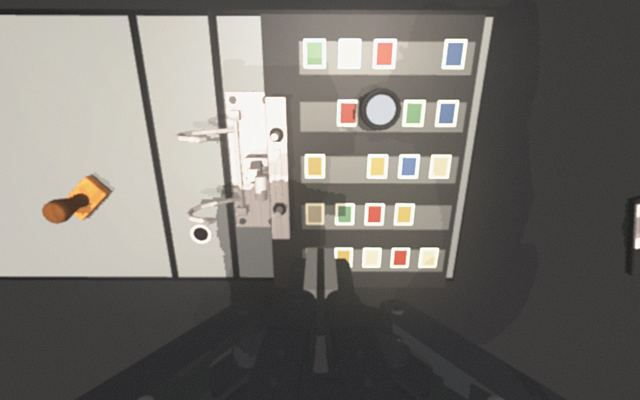

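The wrist view shows the rolled tip at about (259,184), the posts at (276,134) and (279,209), and the shut fingers at (320,250). This agrees with the pose to within 2-3 mm. I'll descend behind the lever and approach it.

Call:
{"op": "move_arm", "data": {
  "moves": [
    [[0,0,0,0.05,0,0,0],[0,0,0,0.1,0,0,0],[0,0,-0.01,0.107,0,0,0],[0,0,-0.02,0.107,0,0,0],[0,0,-0.025,0.107,0,0,0]]
  ]
}}

```text
clock: 2.05
position: [0.5032, -0.08, 0.0887]
tool_rot: [-3.141, -0.002, -0.034]
force: [0.4, -0.3, -0.7]
grip_width: 0.0001
finger_force: 0.0
```

Call:
{"op": "move_arm", "data": {
  "moves": [
    [[0,0,-0.005,0,0,0,0],[0,0,-0.01,0,0,0,0],[0,0,-0.015,0,0,0,0],[0,0,-0.02,0,0,0,0],[0,0,-0.02,0,0,0,0]]
  ]
}}

```text
clock: 2.55
position: [0.5029, -0.0604, 0.0869]
tool_rot: [-3.141, -0.0, -0.034]
force: [0.1, -0.7, 0.0]
grip_width: 0.0002
finger_force: 0.0
```

Call:
{"op": "move_arm", "data": {
  "moves": [
    [[0,0,-0.004,0,0,0,0],[0,0,-0.008,0,0,0,0],[0,0,-0.012,0,0,0,0],[0,0,-0.012,0,0,0,0]]
  ]
}}

```text
clock: 2.95
position: [0.5032, -0.0484, 0.0867]
tool_rot: [-3.141, 0.0, -0.034]
force: [-1.3, -0.8, 0.5]
grip_width: -0.0001
finger_force: 0.0
```

```bash
python3 - <<'E'
from h import *
im=bot.grab_frame("wrist"); b=bot.grab_frame("scene")
cv2.imwrite("pics/w2.png",np.hstack([im[60:360,200:440],cv2.resize(b[150:250,320:400],(240,300),interpolation=2)])[:,:,::-1])
s=bot.observe();print(s["force"],s["position"],s["clock"])
p=bot.camera_params("wrist");print(proj(p,s["position"])-[200,60])
E
```

```text
[-0.00754221  0.01527505  0.28041832] [ 0.50318849 -0.0490638   0.08669799] 3.05
[121.32613899 171.34084835]
```

View pics/w2.png

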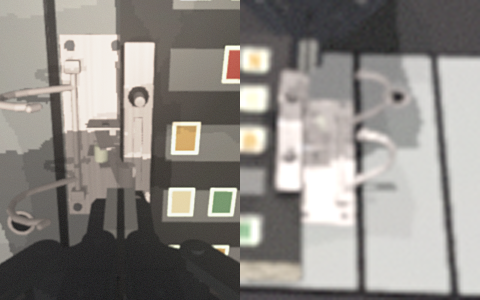

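```bash
python3 - <<'E'
from h import *
s=bot.observe();o=np.array([.5005,-.032,0]);a=-.036;R=np.array([[np.cos(a),-np.sin(a),0],[np.sin(a),np.cos(a),0],[0,0,1]])
pts=dict(tip=(0,-17,98),piv=(0,-4,24),p1=(-40,-28,64),p2=(40,-28,64),pl1=(-80,32,5),pl2=(80,32,5),bl1=(-76,-28,50),bl2=(76,-28,50))
for n in("scene","wrist"):
    p=bot.camera_params(n); print(n,"tcp",np.round(proj(p,s["position"]),1),{k:[int(v) for v in np.round(proj(p,o+R@np.array(X)/1000))] for k,X in pts.items()})
a=bot.grab_frame("scene")[155:235,325:385]; b=bot.grab_frame("wrist")[120:280,260:380]
cv2.imwrite("pics/w3.png",np.hstack([cv2.resize(a,(420,560),interpolation=2),cv2.resize(b[:,:80],(280,560),interpolation=2)])[:,:,::-1])
E
```

```text
scene tcp [340.4 181.9] {'tip': [341, 178], 'piv': [344, 197], 'p1': [336, 177], 'p2': [336, 197], 'pl1': [356, 183], 'pl2': [357, 223], 'bl1': [337, 172], 'bl2': [335, 210]}
wrist tcp [321.3 231.3] {'tip': [321, 245], 'piv': [305, 202], 'p1': [336, 273], 'p2': [339, 164], 'pl1': [268, 275], 'pl2': [258, 96], 'bl1': [335, 302], 'bl2': [338, 104]}
```

View pics/w3.png

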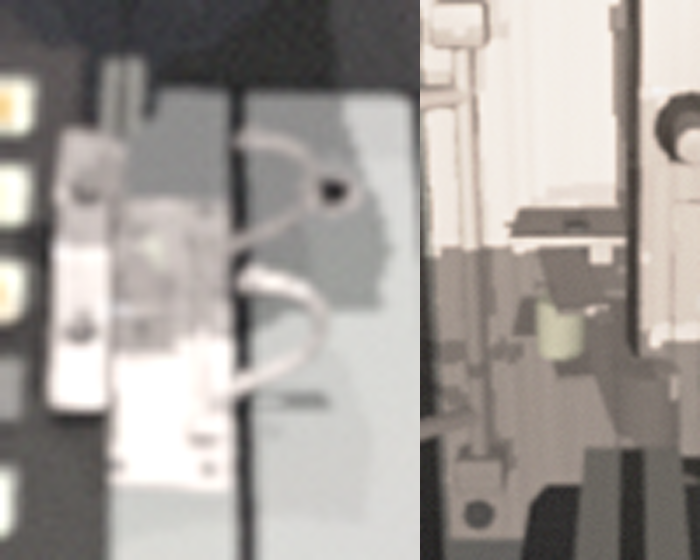

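```bash
python3 - <<'E'
from h import *
ps,pw=bot.camera_params("scene"),bot.camera_params("wrist")
def tri(a,b):
    A=[];B=[]
    for p,q in((ps,a),(pw,b)):
        c,d=ray(p,*q);d=d/np.linalg.norm(d);M=np.eye(3)-np.outer(d,d);A.append(M);B.append(M@c)
    X=np.linalg.lstsq(np.vstack(A),np.hstack(B),rcond=None)[0];return np.round(X,4),np.round(proj(ps,X)-a,1),np.round(proj(pw,X)-b,1)
print("finger",tri((342.4,173.6),(323,248.6)))
print("green",tri((346.4,190.7),(300,214)))
print("post2",tri((325+82/7,155+320/7),(260+270/3.5,120+130/3.5)))
s=bot.observe();print(s["position"],s["force"],s["moment"],s["clock"])
E
```

```text
finger (array([ 0.513 , -0.0479,  0.1268]), array([-0.9, -0.1]), array([-4.9, -0.4]))
green (array([ 0.5002, -0.0323,  0.0499]), array([-0.5,  0. ]), array([-2.1,  0.1]))
post2 (array([ 0.5417, -0.06  ,  0.0527]), array([-0.5, -0.1]), array([-2. , -0.2]))
[ 0.50316262 -0.04925502  0.08667505] [0.73592921 0.69689564 0.30091056] [ 0.00174358 -0.00508762  0.03528924] 3.15
```

Contact should show by now, but the force is near 0, and the visible fingertips look higher than the TCP reading. I'll compare contrast-stretched crops against the first frames.

```bash
python3 - <<'E'
from h import *
def st(a,q=None):
    a=cv2.cvtColor(a,cv2.COLOR_BGR2GRAY); a=np.clip(a.astype(float)*1.3,0,255).astype(np.uint8)
    return cv2.createCLAHE(4,(2,2)).apply(a)
s0=st(cv2.imread("pics/scene0.png")[155:215,325:375]); s1=st(bot.grab_frame("scene")[155:215,325:375,::-1].copy())
w=st(bot.grab_frame("wrist")[180:300,270:370,::-1].copy())
g=lambda a,s:cv2.resize(a,s,interpolation=cv2.INTER_NEAREST)
cv2.imwrite("pics/w4.png",np.hstack([g(s0,(250,300)),g(s1,(250,300)),g(w,(250,300))]))
E
```

```text
(no output)
```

View pics/w4.png

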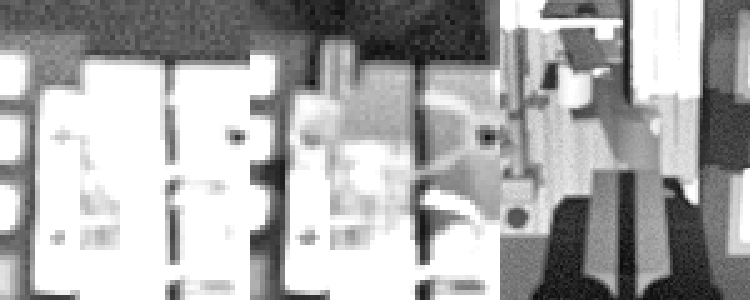

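The fingers end at wrist (320,249) and scene (342,174), both short of the predicted TCP pixels. So the tips sit higher than reported and have passed over the lever. I'll back off, go lower and feel again.

Call:
{"op": "move_arm", "data": {
  "moves": [
    [[0,0,0.025,0,0,0,0],[0,0,0.045,0,0,0,0],[0,0,0.045,0.012,0,0,0],[0,0,0.045,0.022,0,0,0],[0,0,0.045,0.022,0,0,0]]
  ]
}}

```text
clock: 3.75
position: [0.5008, -0.0932, 0.0633]
tool_rot: [-3.141, 0.002, -0.034]
force: [0.7, 0.2, 0.3]
grip_width: -0.0004
finger_force: 0.0
```

Call:
{"op": "move_arm", "data": {
  "moves": [
    [[0,0,-0.01,0,0,0,0],[0,0,-0.018,0,0,0,0],[0,0,-0.024,0,0,0,0],[0,0,-0.028,0,0,0,0],[0,0,-0.03,0,0,0,0]]
  ]
}}

```text
clock: 4.25
position: [0.5028, -0.0634, 0.0649]
tool_rot: [-3.142, -0.0, -0.034]
force: [-0.2, 0.6, 0.1]
grip_width: -0.0002
finger_force: 0.0
```

Call:
{"op": "move_arm", "data": {
  "moves": [
    [[0,0,-0.004,0,0,0,0],[0,0,-0.008,0,0,0,0],[0,0,-0.01,0,0,0,0],[0,0,-0.01,0,0,0,0]]
  ]
}}

```text
clock: 4.65
position: [0.5033, -0.055, 0.0653]
tool_rot: [3.14, -0.001, -0.036]
force: [-2.4, -7.6, 12.8]
grip_width: 0.0001
finger_force: 7.2
```

Call:
{"op": "move_arm", "data": {
  "moves": [
    [[0,0,0.015,0,0,0,0],[0,0,0.03,0,0,0,0],[0,0,0.03,0.01,0,0,0],[0,0,0.03,0.016,0,0,0],[0,0,0.03,0.016,0,0,0]]
  ]
}}

```text
clock: 5.15
position: [0.5013, -0.0835, 0.0475]
tool_rot: [-3.141, 0.002, -0.034]
force: [0.1, -0.1, -0.3]
grip_width: 0.0004
finger_force: 0.0
```

```bash
python3 - <<'E'
from h import *
s=bot.observe();print(s["position"],s["force"],s["clock"])
w=bot.grab_frame("wrist"); b=bot.grab_frame("scene")[150:230,310:390]
cv2.imwrite("pics/w5.png",np.hstack([w[100:300,220:420],cv2.resize(b,(200,200),interpolation=2)])[:,:,::-1].repeat(2,0).repeat(2,1)[:, :800])
print(proj(bot.camera_params("wrist"),s["position"]))
E
```

```text
[ 0.50130145 -0.08347343  0.04754769] [ 0.13423768 -0.12734427 -0.29446344] 5.15
[321.37001247 231.52999603]
```

View pics/w5.png

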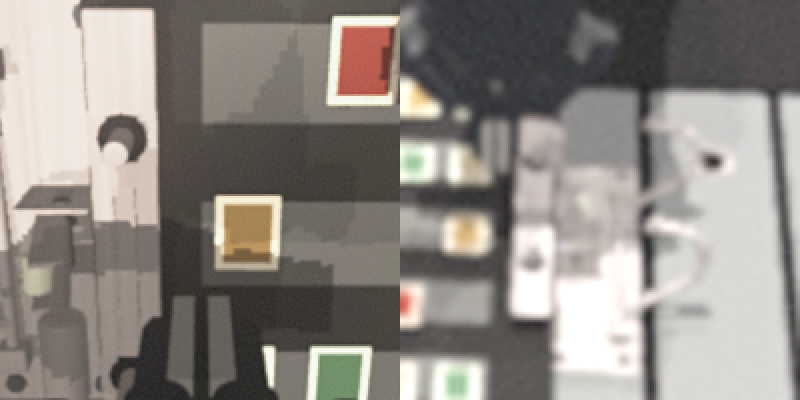

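The lever is clear now: bracket at display (50,240), rolled tip at (60,330), still raised, with the fingertips to its right at a good height. I'll approach again.

Call:
{"op": "move_arm", "data": {
  "moves": [
    [[0,0,-0.01,0,0,0,0],[0,0,-0.016,0,0,0,0],[0,0,-0.022,0,0,0,0],[0,0,-0.026,0,0,0,0],[0,0,-0.028,0,0,0,0]]
  ]
}}

```text
clock: 5.75
position: [0.5033, -0.0557, 0.0492]
tool_rot: [3.141, -0.001, -0.034]
force: [-0.1, -7.0, 4.8]
grip_width: -0.0002
finger_force: 3.2
```

Call:
{"op": "move_arm", "data": {
  "moves": [
    [[0,0,-0.004,0,0,0,0],[0,0,-0.008,0,0,0,0],[0,0,-0.01,0,0,0,0],[0,0,-0.01,0,0,0,0]]
  ]
}}

```text
clock: 6.15
position: [0.5037, -0.0456, 0.0491]
tool_rot: [3.141, -0.001, -0.034]
force: [0.7, -6.0, 3.6]
grip_width: 0.0
finger_force: 2.7
```

The lever is moving at about 7 N. I'll follow the arc.

Call:
{"op": "move_arm", "data": {
  "moves": [
    [[0,0,-0.005,0.001,0,0,0],[0,0,-0.01,0.002,0,0,0],[0,0,-0.015,0.004,0,0,0],[0,0,-0.02,0.007,0,0,0]]
  ]
}}

```text
clock: 6.55
position: [0.5042, -0.0256, 0.0418]
tool_rot: [3.142, -0.001, -0.035]
force: [0.3, -3.8, 2.3]
grip_width: -0.0002
finger_force: 1.8
```

Call:
{"op": "move_arm", "data": {
  "moves": [
    [[0,0,-0.004,0.002,0,0,0],[0,0,-0.008,0.004,0,0,0],[0,0,-0.012,0.007,0,0,0],[0,0,-0.016,0.01,0,0,0]]
  ]
}}

```text
clock: 6.95
position: [0.5044, -0.0095, 0.0314]
tool_rot: [-3.141, 0.0, -0.035]
force: [0.5, 0.1, -0.3]
grip_width: -0.0001
finger_force: 0.1
```

The force dropped to 0, so it has snapped. I'll lift, go above the bar and look.

Call:
{"op": "move_arm", "data": {
  "moves": [
    [[0,0,0,-0.04,0,0,0],[0,0,0,-0.085,0,0,0],[0,0,0.02,-0.1,0,0,0],[0,0,0.02,-0.1,0,0,0]]
  ]
}}

```text
clock: 7.35
position: [0.505, -0.0318, 0.1338]
tool_rot: [3.141, -0.004, -0.037]
force: [0.5, -0.6, -0.2]
grip_width: -0.0002
finger_force: 0.0
```

```bash
python3 - <<'E'
from h import *
s=bot.observe();print(s["position"],s["force"],s["clock"])
w=bot.grab_frame("wrist"); b=bot.grab_frame("scene")[150:230,310:390]
cv2.imwrite("pics/w6.png",np.hstack([w[50:300,180:430],cv2.resize(b,(250,250),interpolation=2)])[:,:,::-1].repeat(1,0))
o=np.array([.5015,-.032,0]);a=-.036;R=np.array([[np.cos(a),-np.sin(a),0],[np.sin(a),np.cos(a),0],[0,0,1]])
p=bot.camera_params("wrist")
for X in((-40,-28,64),(40,-28,64),(0,-28,50),(0,71,23)): print(X,o+R@np.array(X)/1000,proj(p,o+R@np.array(X)/1000)-[180,50])
E
```

```text
[ 0.50495541 -0.03181527  0.13378071] [ 0.54591685 -0.62996714 -0.24423567] 7.35
(-40, -28, 64) [ 0.46051813 -0.05854217  0.064     ] [176.41626364 192.80471826]
(40, -28, 64) [ 0.5404663  -0.06142155  0.064     ] [180.21000564  99.34712438]
(0, -28, 50) [ 0.50049222 -0.05998186  0.05      ] [176.39359883 143.0045618 ]
(0, 71, 23) [0.50405545 0.038954   0.023     ] [ 66.93592927 133.93014861]
```

View pics/w6.png

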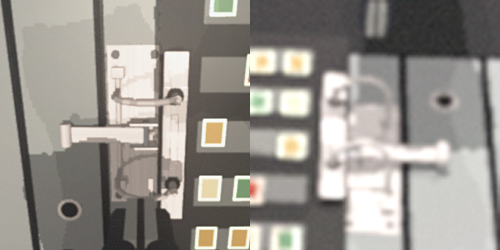

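The lever lies flat with its roll at crop (66,135), and both arches are on their posts at (177,95) and (172,183). The bar is at column 176. My fingertips end about 36 mm short of the nominal TCP, so a vertical press could bring the gripper body onto the arch tops. I'll tilt 20 deg towards the leaves for the bar press.

Call:
{"op": "move_arm", "data": {
  "moves": [
    [[0,-0.002,0.002,0,0.02,0,0],[0,-0.004,0.004,0,0.04,0,0],[0,-0.004,0.004,0,0.056,0,0],[0,-0.004,0.004,0,0.056,0,0]]
  ]
}}

```text
clock: 7.85
position: [0.4987, -0.0384, 0.1296]
tool_rot: [-2.786, 0.003, -0.044]
force: [-0.9, -0.7, -0.5]
grip_width: -0.0
finger_force: 0.0
```

```bash
python3 - <<'E'
from h import *
s=bot.observe();print(s["position"],s["tool_rot"],s["clock"],s["qpos"])
pt,ps=bot.camera_params("top"),bot.camera_params("scene")
print("loupe",onz(pt,347,194.2,.066),onz(ps,299,204,.066))
from scipy.spatial.transform import Rotation as Ro
R=Ro.from_euler("xyz",s["tool_rot"]).as_matrix(); p=bot.camera_params("wrist")
for h in(0,20,30,38,45): print(h,proj(p,s["position"]-R[:,2]*h/1000).round(1), proj(p,s["position"]-R[:,2]*h/1000+R[:,0]*.011).round(1))
print(np.round(R,3))
E
```

```text
[ 0.49869551 -0.03840456  0.12962217] [-2.78557439  0.00309946 -0.04395467] 7.85 [ 0.48009303  0.49530696 -0.35918162  1.93873183 -0.2609057   0.79621174
 -1.26926652]
loupe [ 0.55969847 -0.16388275  0.066     ] [ 0.56826176 -0.15972092  0.066     ]
0 [321.  231.6] [321.  214.8]
20 [321.1 247. ] [321.1 228.8]
30 [321.1 256. ] [321.1 236.9]
38 [321.2 264. ] [321.2 244.2]
45 [321.2 271.6] [321.2 251.1]
[[ 0.999 -0.042  0.012]
 [-0.044 -0.936  0.348]
 [-0.003 -0.349 -0.937]]
```

Call:
{"op": "move_arm", "data": {
  "moves": [
    [[0,0.002,0.013,0.038,0,0,0],[0,0.002,0.023,0.067,0,0,0],[0,0.002,0.03,0.085,0,0,0],[0,0.002,0.03,0.085,0,0,0]]
  ]
}}

```text
clock: 8.25
position: [0.4998, -0.0314, 0.0388]
tool_rot: [-2.789, 0.005, -0.034]
force: [-1.0, -0.0, 1.1]
grip_width: 0.0
finger_force: 0.0
```

Call:
{"op": "move_arm", "data": {
  "moves": [
    [[0,0,0.0014,0.0038,0,0,0],[0,0,0.0028,0.0075,0,0,0],[0,0,0.0042,0.0113,0,0,0],[0,0,0.0056,0.015,0,0,0],[0,0,0.0056,0.015,0,0,0]]
  ]
}}

```text
clock: 8.75
position: [0.5017, -0.033, 0.0254]
tool_rot: [-2.79, 0.0, -0.035]
force: [0.2, 0.4, 0.1]
grip_width: -0.0
finger_force: 0.0
```

Call:
{"op": "move_arm", "data": {
  "moves": [
    [[0,0,0.0038,0.0018,0,0,0],[0,0,0.005,0.005,0,0,0],[0,0,0.006,0.008,0,0,0],[0,0,0.007,0.01,0,0,0],[0,0,0.007,0.01,0,0,0]]
  ]
}}

```text
clock: 9.25
position: [0.5015, -0.036, 0.0135]
tool_rot: [-2.79, 0.0, -0.035]
force: [-0.2, 0.1, 1.3]
grip_width: 0.0001
finger_force: 0.0
```

Call:
{"op": "move_arm", "data": {
  "moves": [
    [[0,0,0.001,0.0028,0,0,0],[0,0,0.0017,0.0047,0,0,0],[0,0,0.0017,0.0047,0,0,0]]
  ]
}}

```text
clock: 9.55
position: [0.5016, -0.036, 0.0086]
tool_rot: [-2.79, 0.0, -0.035]
force: [-0.4, -0.4, 1.0]
grip_width: -0.0002
finger_force: 0.1
```

Call:
{"op": "move_arm", "data": {
  "moves": [
    [[0,0,0.001,0.0028,0,0,0],[0,0,0.0017,0.0047,0,0,0],[0,0,0.0017,0.0047,0,0,0]]
  ]
}}

```text
clock: 9.85
position: [0.5016, -0.0361, 0.0035]
tool_rot: [-2.79, 0.0, -0.035]
force: [-0.5, -0.3, 0.3]
grip_width: -0.0
finger_force: 0.0
```

Call:
{"op": "move_arm", "data": {
  "moves": [
    [[0,0,0.0007,0.0019,0,0,0],[0,0,0.0014,0.0038,0,0,0],[0,0,0.0014,0.0038,0,0,0]]
  ]
}}

```text
clock: 10.15
position: [0.5018, -0.0361, 0.0002]
tool_rot: [-2.79, -0.0, -0.035]
force: [-5.1, -2.3, 19.4]
grip_width: -0.0003
finger_force: 9.5
```

A sudden 19 N with no sliding phase beforehand is ambiguous, so I'll take one look.

```bash
python3 - <<'E'
from h import *
s=bot.observe();print(s["position"],s["force"],s["moment"],s["clock"])
w=bot.grab_frame("wrist"); b=bot.grab_frame("scene")[160:220,320:380]
p=bot.camera_params("wrist")
cv2.imwrite("pics/w7.png",np.hstack([cv2.resize(w[60:320,200:420],(440,520),interpolation=2),cv2.resize(b,(360,520),interpolation=2)])[:,:,::-1])
o=np.array([.5015,-.032,0]);a=-.036;R=np.array([[np.cos(a),-np.sin(a),0],[np.sin(a),np.cos(a),0],[0,0,1]])
for X in((76,-38,34),(76,-18,34),(76,-38,50),(76,-18,50),(0,-38,34),(0,-18,34),(0,-38,50),(0,-18,50),(40,-28,64)): print(X,((proj(p,o+R@np.array(X)/1000)-[200,60])*2).round())
E
```

```text
[ 5.01804167e-01 -3.61026122e-02  2.03265075e-04] [-5.09506474 -2.25040995 19.43942121] [0.49308042 0.87052643 0.26365676] 10.15
(76, -38, 34) [342.  95.]
(76, -18, 34) [249.  93.]
(76, -38, 50) [324. 101.]
(76, -18, 50) [222.  98.]
(0, -38, 34) [326. 421.]
(0, -18, 34) [248. 406.]
(0, -38, 50) [309. 458.]
(0, -18, 50) [225. 440.]
(40, -28, 64) [246. 305.]
```

View pics/w7.png

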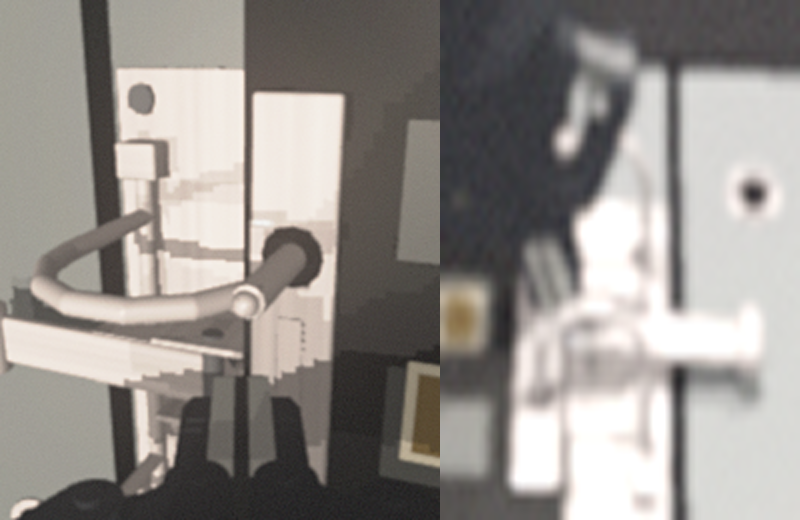

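The bar's far end spans columns 252-346 at row 93, which matches the predicted lowered position (249-342 at z 34, against 222-324 at z 50). The fingertip corner is on the bar, near (270,378). I'll press slightly more to confirm it is bottomed, then retract.

Call:
{"op": "move_arm", "data": {
  "moves": [
    [[0,0,0.0004,0.0009,0,0,0],[0,0,0.0004,0.0009,0,0,0]]
  ]
}}

```text
clock: 10.45
position: [0.5018, -0.0362, -0.0002]
tool_rot: [-2.79, -0.0, -0.035]
force: [-7.4, -3.9, 32.4]
grip_width: -0.0004
finger_force: 16.4
```

Call:
{"op": "move_arm", "data": {
  "moves": [
    [[0,0,-0.007,-0.019,0,0,0],[0,0,-0.021,-0.056,0,0,0],[0,0,-0.038,-0.1,0,0,0],[0,0,-0.05,-0.13,0,0,0],[0,0,-0.05,-0.13,0,0,0]]
  ]
}}

```text
clock: 10.95
position: [0.5037, -0.0343, 0.1418]
tool_rot: [-2.791, -0.006, -0.035]
force: [0.8, -0.6, -1.3]
grip_width: 0.0001
finger_force: 0.0
```

Call:
{"op": "move_arm", "data": {
  "moves": [
    [[0,0,0,0,-0.02,0,0],[0,0,0,0,-0.04,0,0],[0,0,0,0,-0.056,0,0],[0,0,0,0,-0.056,0,0]]
  ]
}}

```text
clock: 11.35
position: [0.5021, -0.0291, 0.1379]
tool_rot: [3.139, -0.001, -0.026]
force: [-0.3, -0.0, 0.1]
grip_width: -0.0004
finger_force: 0.0
```

```bash
python3 - <<'E'
from h import *
s=bot.observe();print(s["position"],s["force"],s["clock"])
p=bot.camera_params("wrist"); w=bot.grab_frame("wrist")[:,:,::-1].copy(); cv2.imwrite("pics/w8.png",w)
o=np.array([.5015,-.032,0]);a=-.036;R=np.array([[np.cos(a),-np.sin(a),0],[np.sin(a),np.cos(a),0],[0,0,1]])
q=lambda *X:proj(p,o+R@np.array(X)/1000)
for z in(34,44,54): print(z,[q(x,y,z).round(1).tolist() for x,y in((76,-38),(76,-18),(-76,-18),(-76,-38))])
g=cv2.cvtColor(w,cv2.COLOR_BGR2GRAY).astype(int)
# profiles along the bar's length (just off the axis) and across it
c=q(0,-33,40); c2=q(70,-28,40)
x=int(c[0]); t=q(76,-28,40);b=q(-76,-28,40)
print("far end",int(t[1])-12,g[int(t[1])-12:int(t[1])+13,int(t[0])+2].tolist())
print("near end",int(b[1])-20,g[int(b[1])-20:int(b[1])+21,int(b[0])+2].tolist())
for xx in(65,55): m=q(xx,-28,40);print("across",xx,int(m[0])-25,g[int(m[1]),int(m[0])-25:int(m[0])+25].tolist())
E
```

```text
[ 0.5021235  -0.02914618  0.13792747] [-0.26889595 -0.01091041  0.06018928] 11.35
34 [[370.2, 97.2], [346.4, 96.9], [341.0, 257.3], [361.1, 257.4]]
44 [[372.1, 97.5], [347.4, 97.3], [341.6, 262.5], [362.4, 262.6]]
54 [[374.0, 98.0], [348.4, 97.7], [342.3, 268.0], [363.7, 268.2]]
far end 85 [109, 112, 112, 113, 110, 113, 113, 108, 114, 111, 104, 137, 228, 248, 246, 245, 245, 244, 244, 244, 244, 244, 244, 244, 244]
near end 240 [222, 235, 235, 234, 234, 234, 233, 234, 233, 234, 234, 234, 234, 234, 236, 238, 214, 136, 79, 68, 73, 72, 74, 71, 74, 73, 69, 71, 69, 69, 72, 71, 71, 69, 69, 68, 70, 71, 66, 69, 65]
across 65 333 [238, 235, 235, 236, 236, 225, 162, 135, 131, 116, 105, 103, 122, 205, 249, 248, 246, 245, 245, 245, 244, 245, 245, 245, 244, 243, 244, 244, 244, 244, 245, 245, 244, 245, 246, 245, 214, 128, 94, 100, 99, 100, 101, 99, 96, 96, 99, 97, 96, 97]
across 55 332 [230, 230, 230, 230, 214, 148, 127, 133, 131, 121, 100, 94, 95, 128, 196, 235, 244, 245, 245, 244, 243, 242, 236, 235, 235, 235, 233, 233, 234, 235, 237, 236, 237, 235, 235, 235, 204, 126, 89, 96, 95, 97, 99, 95, 98, 95, 93, 98, 96, 98]
```

The measured bar length is 160 px, against 160.1 predicted at z 34 (165 at z 44), so the bar is fully down. The robot is clear, so I'll hand the job in.

```bash
python3 -c "
from workcell import bot
print(bot.job_done())"
```

```text
the job is handed in; nothing more can be done
None
```

The lever is snapped down flat, the arches have closed onto the posts, and the holding-down bar is pressed fully onto the leaves; I handed the job in at about 11.4 s on the robot's clock with the arm clear, and the hand-in returned no verdict.

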